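Clamp an oak rail in the pump-lever bench clamp

ROBOT

A 6-joint arm with a two-finger parallel gripper is mounted at the origin on a cart in front of the work surface, level with it; the furniture and walls round the work are solid. World frame = base frame: x ahead of the robot, y to its left, z up, the work surface at z = 0. Lengths are in mm, angles in rad, forces in N, time in s.
With the tool pointing down it reaches from about 350 to 875 mm from the base axis. Payload 4.2 kg.
Tool frame: the origin (TCP) lies at the very end of the fingers, on their centre line; the grasp point (between the pads) lies 19 mm behind it (arm.grasp_offset is the distance from the TCP to the grasp point, in mm); z points along the fingers, y is the direction in which the jaws open and shut (so a half turn about z gives the same grasp; the last joint's range is limited). The gripper opens to 85 mm and grips with 20 to 120 N. Pads are 22 mm wide; open, the fingers measure 114 mm over their backs; the gripper's body (76 mm by 85 mm) begins 54 mm behind the grasp point. The pads swing forward as they close: fully open they stand 13 mm farther back than shut.
Start: joints at [1.425, 0.385, 0.008, 0, -1.194, -0.259], TCP at [246.113, 574.48, 231.312] pointing down, gripper open.
Joint ranges: [-3.14, 3.14], [-1.21, 2.06], [-1.07, 1.41], [-3.16, 2.05], [-2.99, -0.16], [-3.1, 3.1]. Speed limits (rad/s): [2.79, 2.79, 3.14, 3.14, 3.14, 3.14].

INTERFACE

Orientations are given as a unit quaternion [x, y, z, w].
In Python, from bench import arm gives the robot as it stands.
- The arm moves only by the tool arm_command, never from a script. Its argument "commands" is one flat list of numbers, 4 for each row, row after row: the shift along the tool's x, y, z in m, then the turn about the tool's z in degrees. In form: [tx, ty, tz, roll, tx, ty, tz, roll, ...]. A call has exactly 5 rows; each row shifts and turns the pose as measured when the row begins, along the tool's axes as they then stand; what a row does not reach is not made up. A row lasts 1/10 s, in which the tool goes at most 50 mm and 8.59 degrees, less where a joint would pass 70% of its speed; a pose out of reach is approached as far as the arm can. A call with a gripper value outside its range is refused whole. "jaw" is the opening, from 0 (shut) to 1 (fully open), set as the call begins (left out, the last holds). The fingers move at their own pace and stop on an object; the grip force is fixed at half the most. Time passes only in rows, so rows that do not move let the fingers close, or fill a call up. It gives the time, the measured TCP pose, the force and the opening at its end, in the units of the state.
- arm.read_state(): the state, without advancing time (a new reading comes with each control period).
- arm.get_image(name): name is "side" or "top"; returns the picture (384x512x3 uint8, red, green, blue); there is no depth.
- arm.camera_info(name): a dict with "camera_matrix" (3x3 intrinsics, pixels), "world_from_camera" (4x4, takes a point from camera to world coordinates). Camera axes: x right, y down, z forward; pixel columns grow to the right and rows downward; lengths in mm; the calibration is good to about 2 mm. A picture is of the moment at which its call begins. camera_info takes no time and is no camera call.
- arm.job_done(): hands the job in, once; it reports no verdict.
Trained networks look in the newest picture that a camera, given by its name, has taken for a name from the list of things; names that differ only in an ending like _2 or _b are one class to them, and where a whole thing is asked for, a point or a joint stands for the part that bears it (a point fixed in the world has none). Each returns a list of dicts, best first, with "confidence" (0 to 1); they miss things now and then, are a little off and sometimes report something else, mostly with a low value. They report only what shows in the picture. A call takes as long as a camera call. They do not tell look-alikes from the thing itself.
- arm.regions_of(camera, target): "mask" (384x512 bool, what is visible of it).
- arm.place_of(camera, target): "centre" ([x, y, z] in mm, in the coordinates of the camera as it stood for that picture, good to about 4 mm: a listed point, or the origin of a listed thing).
The state is a dict: "clock": time; "joints": joint angles; "joint_vel": joint speeds; "joint_efforts": joint torques, N m; "position": TCP position; "ee_rot": TCP orientation; "contact_force": force on the tool from outside, world axes, zero at the start; "wrist_torque": the same for the moment, N m; "gripper_width": finger opening in mm.
Only numpy, scipy, OpenCV 4.12 (cv2) and the standard library are available. Lean on these libraries where they do the work, as an engineer would, in place of code of your own. Each camera call takes 0.05 s, during which the arm holds its last target.

TASK

Lift the oak rail straight up out of the two open U brackets of its rack, keeping it level, and stand it on its long edge on the steel ways of the bench clamp, midway along the jaws, parallel to them, and let go of it. Then work the clamp's sprung pump lever in full strokes, all the way down and right back up each time, until the jaws hold the rail tight and the jaw no longer gains ground. Leave the other things on the bench where they lie.

Things in the scene. Friction and masses are not known exactly. Their poses are not given: they have to be found in the camera images.
- rail: The work: oak rail blank, 200 mm long, 30 mm thick, 76 mm high, 0.2 to 0.45 kg, with a stub tenon 20 x 10 mm at each end (full section over the middle 160 mm). It starts standing on its long edge in the rack. Origin: centre of its underside; x along its length, y through its thickness, z up. Take it from above across the 30 mm at mid-length, fingertips at most 35 mm below its top.
- rail_end_a (a point): Point on the rail's underside, 80 mm from its middle towards its +x (foot of one tenon shoulder).
- rail_end_b (a point): The same at the other end, 80 mm towards the rail's -x.
- rack: Fixed stock rack: plywood board 210 x 85 x 12 mm with two steel U brackets, 58 mm either side of its middle, each 22 mm wide along the rail, 34 mm clear inside, open at the top. The rail stands on the bracket floors at z = 15 mm; the flared lips end at 62 mm, so the rail's underside must rise above that before it goes sideways. Origin: centre of the underside; x along the rail.
- clamp: Fixed grey cast-iron ratchet bench clamp, base 130 x 310 x 12 mm. Origin: centre of its underside on the bench; x along the jaw faces, y the closing direction, z up. The ratchet housing behind the moving jaw (y = -30 to -135 mm) is 70 mm high, its lever lugs 109 mm. Both jaws are 120 mm wide (x = -60 to 60) and 67 mm high.
- bed (a point): Point (0, 60, 30) mm of the clamp frame, midway between the jaws at the level of the two flat steel ways (18 mm wide, along y, 45 mm either side of the middle, tops at z = 30 mm) across which the rail shall stand: a good place for the centre of its underside. The standing rail rises 39 mm above the jaws.
- fixed_face (a point): Middle of the wooden face of the fixed jaw, (0, 95, 48) mm of the clamp frame.
- moving_face (a point): Middle of the wooden face of the moving jaw; it travels along +y of the clamp.
- jaw (a joint): Advance of the moving jaw in m: 0 = fully open (75 mm between the faces), up to 0.062 as it closes. It starts at 0 to 8 mm. A ratchet with 8 mm teeth lets it go forwards only: each full lever stroke brings it 8 to 24 mm on (a few mm of it may fall back as the lever rises). It pushes the standing rail against the fixed jaw and stops gaining at about 0.056.
- cheek (a joint): How far the moving jaw's wooden cheek is pressed back into its rubber backing, in m: 0 = free, at most 0.012. It takes 4.5 N to start and 1.5 N more per mm; over 7 mm the rail is held tight (one more tooth is to be had while it reads less). Once pumping no longer moves the jaw on it reads 10 to 12 mm with the lever up.
- lever (a joint): Pump lever angle in rad: 0 = up (31 degrees above level, held against a stop by its return spring), 0.62 = fully down (4 degrees below level). It points to -x of the clamp and turns about the clamp's y axis through (-15, -88, 92) mm. It springs up when let rise and must come right up to take new teeth. With the rail tight an overload spring gives, so it still goes fully down; extra strokes do no harm.
- lever_grip (a point): Point on the axis of the lever's rubber grip (25 mm thick), 135 mm from the pivot; the grip runs on 53 mm towards the pivot and 27 mm to the free end. Press it down from above with closed fingers: 3 to 8 N, up to 20 N once the rail is tight, more only on the stop. Over a stroke it moves on an arc about 80 mm down and 20 mm to -x of the clamp; the axis is at z = 163 mm when up, 83 mm when down.
- horn_plane: Bystander: wooden scrub plane with a horn handle, 56 x 190 x 141 mm; origin under its middle. Leave it alone.
- strap_hinge: Bystander: zinc strap hinge leaf, 28 x 150 x 11 mm, lying flat; origin under its middle. Leave it alone.
- rim_lock: Bystander: zinc rim lock, 28 x 169 x 37 mm; origin under its middle. Leave it alone.
Not all that is in view belongs to the job. There is more than one size of the rail; the job needs the larger.

How it is judged:
By the outcome, as a careful person would: the job done as asked, in the order asked, and still so for the second after the job is handed in, with the robot touching nothing.
It also fails if it takes over 64 s, if anything falls off the work surface, if the arm or the gripper's body presses on something with over 40 N, if the wrist force passes 120 N, or if a joint passes its speed limit or range.

## Working session

There is one attempt and no reset: what is moved stays moved. The work goes in short steps, Python scripts to look and compute and a tool call to move; the robot and the scene stay as the last step left them, time stands still between calls to the robot, and variables do not carry over. Pictures are saved under pics/ and viewed, and the job is handed in when it is done.

Besides the shell and the picture viewer there is one more tool, called after "Emit:" as name(argument=value, ...) on one line, values as JSON. arm_command: Moves the arm, as the interface text tells. Its arguments: {"type":"object","properties":{"commands":{"type":"array"},"jaw":{"type":"number"}},"required":["commands"]}

```bash
ls; mkdir -p pics; python3 - <<'E'
from bench import arm
import cv2
s=arm.read_state()
for k,v in s.items(): print(k,v)
for n in("side","top"):
    im=arm.get_image(n); cv2.imwrite(f"pics/{n}0.png",im[:,:,::-1])
    c=arm.camera_info(n); print(n,c)
E
```

```text
pics
clock 0.0
joints [ 1.42457001e+00  3.85544933e-01  6.58899513e-03 -5.02682714e-04
 -1.19397043e+00 -2.58572810e-01]
joint_vel [-0.00049429  0.00105379  0.00036799 -0.00093727  0.0008497   0.00132837]
joint_efforts [ 1.06273109e-05 -3.92287123e+01  1.88398308e+01  4.18614417e+00
 -4.64095589e-03  3.90541018e-06]
position [245.91201999 573.94302281 230.21362722]
ee_rot [ 9.79567809e-01 -2.01111210e-01 -1.73445297e-04  1.07645559e-03]
contact_force [ 0.23589379 -0.37602947  0.36386882]
wrist_torque [ 0.03358772  0.03189491 -0.02562553]
gripper_width 85.54889627892226
side {'camera_matrix': array([[363.76070834,   0.        , 254.10955609],
       [  0.        , 363.76070834, 189.01339586],
       [  0.        ,   0.        ,   1.        ]]), 'world_from_camera': array([[-9.90166596e-01, -8.26767747e-02,  1.12847965e-01,
         3.73878080e+02],
       [-1.38045434e-01,  4.46780779e-01, -8.83928953e-01,
         1.31527501e+03],
       [ 2.26620929e-02, -8.90815068e-01, -4.53800555e-01,
         8.40514184e+02],
       [ 0.00000000e+00,  0.00000000e+00,  0.00000000e+00,
         1.00000000e+00]])}
top {'camera_matrix': array([[362.27401163,   0.        , 254.95874488],
       [  0.        , 362.27401163, 186.49477405],
       [  0.        ,   0.        ,   1.        ]]), 'world_from_camera': array([[ 2.05382323e-02, -9.96036710e-01,  8.65393125e-02,
         4.34868394e+02],
       [-9.99755774e-01, -2.11668655e-02, -6.35270532e-03,
        -4.38173977e+01],
       [ 8.15929370e-03, -8.63877040e-02, -9.96228182e-01,
         1.35055215e+03],
       [ 0.00000000e+00,  0.00000000e+00,  0.00000000e+00,
         1.00000000e+00]])}
```

View pics/side0.png

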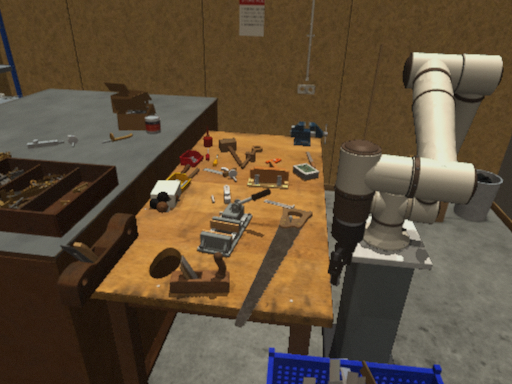

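View pics/top0.png

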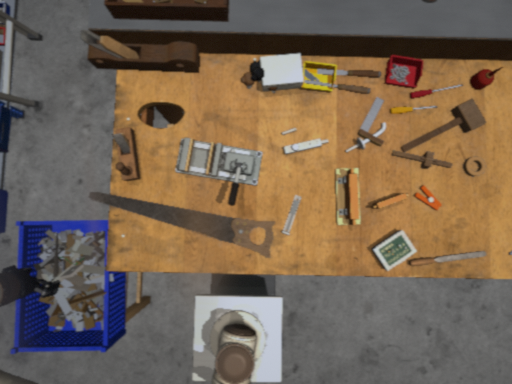

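```bash
cat > h.py <<'E'
from bench import arm
import numpy as np, cv2
def w(cam,p):
    T=arm.camera_info(cam)["world_from_camera"]; return T[:3,:3]@np.array(p)+T[:3,3]
def ray(cam,u,v,z):
    c=arm.camera_info(cam);T=c["world_from_camera"];d=T[:3,:3]@np.linalg.inv(c["camera_matrix"])@[u,v,1]
    o=T[:3,3]; return o+d*(z-o[2])/d[2]
def proj(cam,p):
    c=arm.camera_info(cam);T=c["world_from_camera"];q=c["camera_matrix"]@(T[:3,:3].T@(np.array(p)-T[:3,3]));return q[:2]/q[2]
E
python3 - <<'E'
from h import *
for n in("side","top"):
    im=cv2.imread(f"pics/{n}0.png")
    for t in ["rail","rail_end_a","rail_end_b","rack","clamp","bed","fixed_face","moving_face","lever_grip"]:
        for r in arm.place_of(n,t)[:3]:
            p=w(n,r["centre"]); print(n,t,round(r["confidence"],2),p.round(0),proj(n,p).round(0))
t=cv2.imread("pics/top0.png");s=cv2.imread("pics/side0.png")
a=cv2.resize(t[150:240,310:400],(480,480),interpolation=cv2.INTER_CUBIC)
b=cv2.resize(s[150:200,230:310],(768,480),interpolation=cv2.INTER_CUBIC)[:, :300+0] if 0 else cv2.resize(s[155:200,235:300],(310*2-320+0+0,208))
cv2.imwrite("pics/c_top.png",a)
cv2.imwrite("pics/c_side.png",cv2.resize(s[150:210,230:320],(780,520),interpolation=cv2.INTER_CUBIC))
cv2.imwrite("pics/c_clamp_top.png",cv2.resize(t[125:215,165:285],(800,600),interpolation=cv2.INTER_CUBIC))
cv2.imwrite("pics/c_clamp_side.png",cv2.resize(s[180:260,185:285],(750,600),interpolation=cv2.INTER_CUBIC))
print(arm.read_state()["clock"])
E
```

```text
side rail 0.93 [ 519. -398.   10.] [268. 182.]
side rail 0.39 [ 508. -547.   -4.] [273. 173.]
side rail_end_a 0.67 [ 441. -401.   16.] [283. 182.]
side rail_end_a 0.62 [ 487. -496.   -1.] [276. 176.]
side rail_end_a 0.57 [ 599. -399.   18.] [253. 179.]
side rail_end_b 0.67 [ 441. -401.   16.] [283. 182.]
side rail_end_b 0.62 [ 487. -496.   -1.] [276. 176.]
side rail_end_b 0.57 [ 599. -399.   18.] [253. 179.]
side rack 0.77 [ 524. -398.   -1.] [267. 184.]
side clamp 0.73 [643.  90.  -2.] [226. 233.]
side clamp 0.53 [ 442. -402.   13.] [283. 182.]
side bed 0.71 [648. 148.  28.] [221. 235.]
side bed 0.27 [ 596. -397.   17.] [254. 180.]
side fixed_face 0.94 [656. 190.  48.] [217. 236.]
side moving_face 0.62 [643. 118.  47.] [224. 227.]
side lever_grip 0.74 [499.  24. 166.] [264. 192.]
top rail 0.81 [ 511. -547.   -1.] [387. 200.]
top rail 0.67 [ 518. -398.   16.] [348. 197.]
top rail_end_a 0.74 [ 440. -406.   14.] [350. 219.]
top rail_end_a 0.61 [ 493. -494.    1.] [373. 205.]
top rail_end_a 0.56 [ 601. -395.   14.] [347. 175.]
top rail_end_b 0.74 [ 440. -406.   14.] [350. 219.]
top rail_end_b 0.61 [ 493. -494.    1.] [373. 205.]
top rail_end_b 0.56 [ 601. -395.   14.] [347. 175.]
top rack 0.8 [ 526. -396.    3.] [347. 195.]
top clamp 0.65 [644.  89.  -3.] [218. 162.]
top bed 0.7 [651. 149.  30.] [201. 158.]
top bed 0.34 [ 525. -397.    1.] [347. 196.]
top fixed_face 0.98 [657. 186.  45.] [190. 155.]
top moving_face 0.63 [650. 114.  47.] [210. 158.]
top lever_grip 0.64 [502.  19. 160.] [233. 197.]
top lever_grip 0.2 [ 521. -397.    5.] [347. 197.]
1.0
```

View pics/c_top.png

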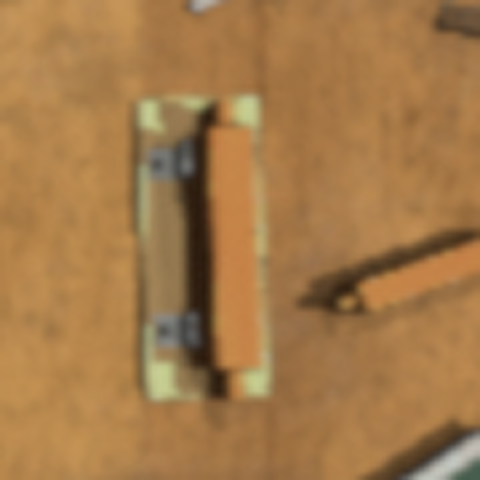

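View pics/c_side.png

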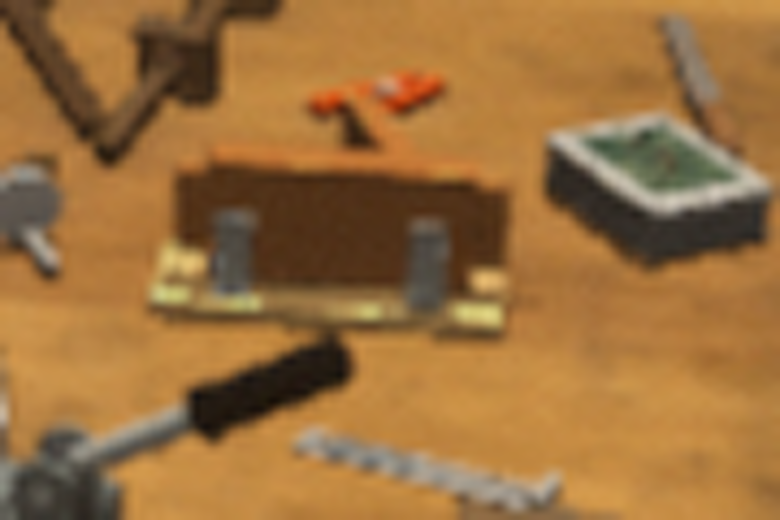

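View pics/c_clamp_top.png

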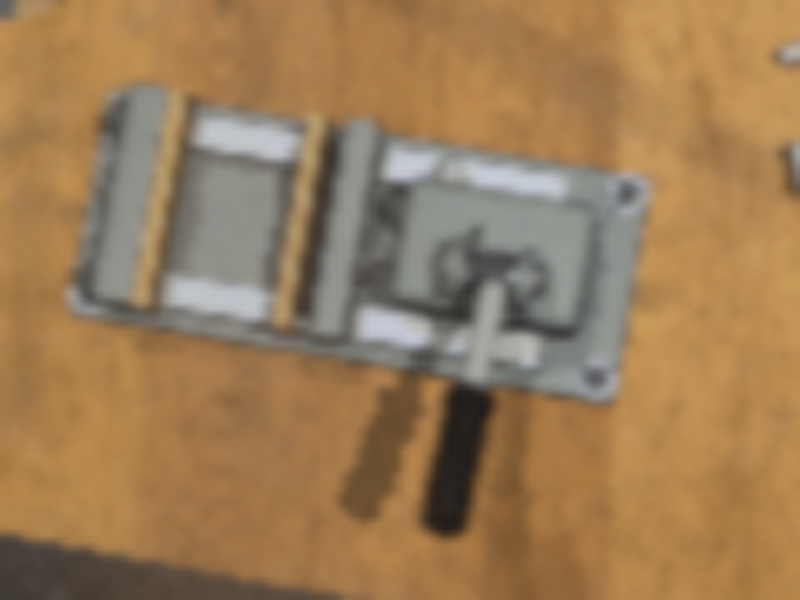

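View pics/c_clamp_side.png

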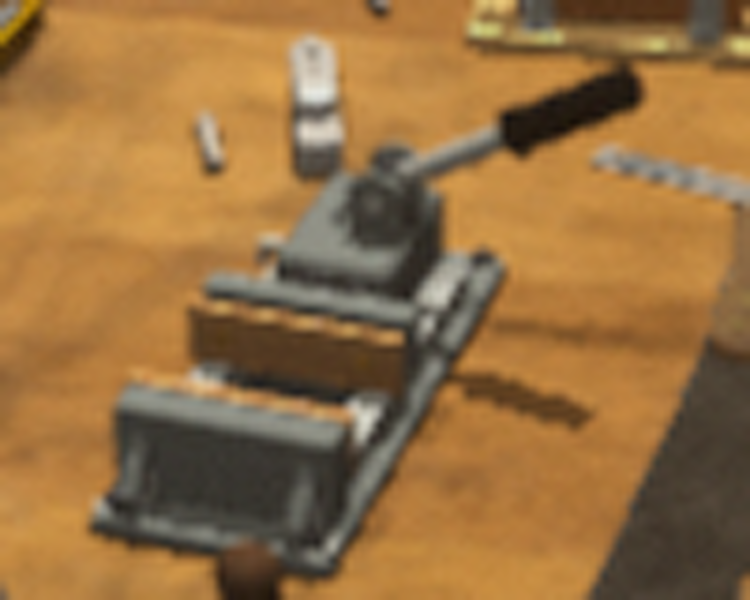

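```bash
python3 - <<'E'
from h import *
t=cv2.imread("pics/top0.png")
h=cv2.cvtColor(t,cv2.COLOR_BGR2HSV)
print(h[195,345:365].tolist())
m=((h[...,1]>150)&(h[...,2]>140)).astype(np.uint8)
m[:, :340]=0;m[:,365:]=0;m[:165]=0;m[225:]=0
ys,xs=np.nonzero(m);print(len(xs),xs.min(),xs.max(),ys.min(),ys.max())
for r in range(168,224,4): 
    q=np.nonzero(m[r])[0]; print(r,(q.min(),q.max()) if len(q) else None)
P=np.array([ray("top",u,v,91)[:2] for u,v in zip(xs,ys)]).astype(np.float32)
print(cv2.minAreaRect(P))
# predicted rail outline & rail mask
for n in("top","side"):
  for r in arm.regions_of(n,"rail")[:2]:
    mm=r["mask"];yy,xx=np.nonzero(mm);print(n,r["confidence"],len(xx),xx.min(),xx.max(),yy.min(),yy.max())
r=arm.regions_of("top","clamp")[0]["mask"];
c=cv2.resize((t*np.where(r,1,.4)[...,None]).astype(np.uint8)[125:215,165:285],(800,600));cv2.imwrite("pics/mask.png",c)
def W(cx,cy,z,): return ray("top",165+(cx+.5)/6.667-.5,125+(cy+.5)/6.667-.5,z)[:2]
def yaw(a,b): d=b-a; return np.degrees(np.arctan2(d[1],d[0])),np.hypot(*d)
# jaw wood faces: top z=67
print("fixed face edge x",yaw(W(148,305,67),W(185,95,67)))
print("moving face edge",yaw(W(285,325,67),W(320,115,67)))
print("base lower edge",yaw(W(615,400,12),W(75,310,12)), "right edge",yaw(W(615,400,12),W(652,180,12)))
E
```

```text
[[15, 139, 68], [15, 165, 48], [14, 166, 46], [13, 161, 57], [14, 168, 97], [14, 163, 155], [14, 163, 188], [14, 163, 197], [14, 161, 198], [14, 162, 198], [14, 163, 196], [15, 161, 197], [16, 144, 197], [21, 112, 194], [21, 107, 184], [17, 134, 170], [15, 146, 162], [15, 150, 162], [15, 149, 166], [15, 147, 168]]
436 349 364 165 224
168 (np.int64(361), np.int64(363))
172 (np.int64(351), np.int64(364))
176 (np.int64(349), np.int64(362))
180 (np.int64(349), np.int64(364))
184 (np.int64(349), np.int64(356))
188 (np.int64(350), np.int64(363))
192 (np.int64(350), np.int64(356))
196 (np.int64(350), np.int64(356))
200 (np.int64(350), np.int64(357))
204 (np.int64(350), np.int64(357))
208 (np.int64(350), np.int64(357))
212 (np.int64(350), np.int64(357))
216 (np.int64(351), np.int64(357))
220 (np.int64(353), np.int64(353))
((524.6724243164062, -407.0594177246094), (52.850772857666016, 207.33384704589844), 89.8894271850586)
top 0.61 684 344 358 168 224
top 0.56 244 371 406 193 208
side 0.64 529 250 288 167 183
side 0.35 22 271 275 162 167
fixed face edge x (np.float64(-7.8198386601092), np.float64(115.45958363985343))
moving face edge (np.float64(-7.576514330431668), np.float64(115.26786981252528))
base lower edge (np.float64(81.71727912545904), np.float64(305.12390936436975)) right edge (np.float64(-8.354819847505425), np.float64(125.7098628338964))
```

View pics/mask.png

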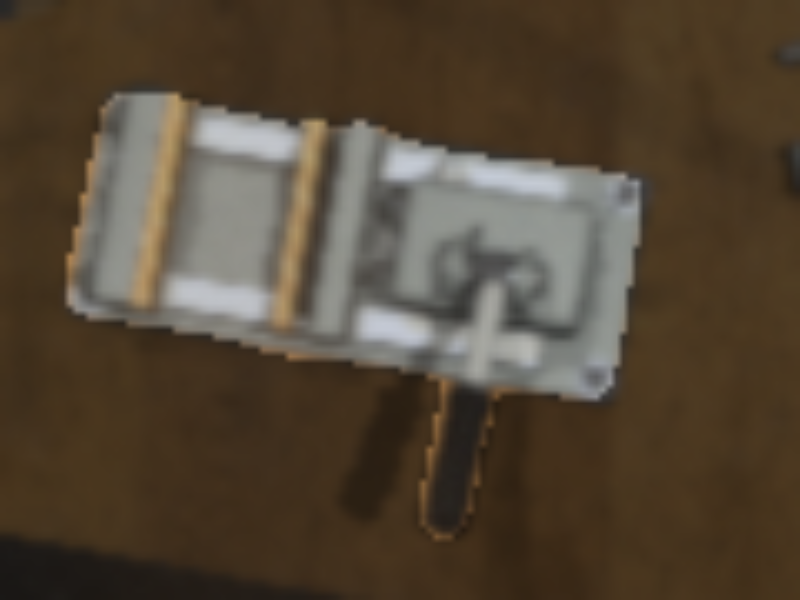

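```bash
python3 - <<'E'
from h import *
t=cv2.imread("pics/top0.png").astype(float)
h=cv2.cvtColor(t.astype(np.uint8),cv2.COLOR_BGR2HSV).astype(float)
L=[];R=[]
for r in range(176,217):
    v=h[r,:,2]; s=h[r,:,1]
    # left: value crosses 128
    for u in range(346,353):
        if v[u]<128<=v[u+1]: L.append((u+(128-v[u])/(v[u+1]-v[u]),r));break
    for u in range(353,361):
        if s[u]>=136>s[u+1]: R.append((u+(s[u]-136)/(s[u]-s[u+1]),r));break
def fit(A):
    P=np.array([ray("top",u,v,91)[:2] for u,v in A]);k,b=np.polyfit(P[:,0],P[:,1],1);
    e=P[:,1]-k*P[:,0]-b;ok=abs(e)<2.5;k,b=np.polyfit(P[ok,0],P[ok,1],1);return k,b,ok.sum(),e.std()
for A in(L,R):
    k,b,n,e=fit(A);print(np.degrees(np.arctan(k)),k*520+b,n,e)
# ends along column centre
c=[(r,h[r,354,2],h[r,354,1]) for r in list(range(166,178))+list(range(214,226))];print(c)
# clamp: fit T using given model via place points
O=[]
pts={"clamp":(0,0,0),"bed":(0,60,30),"fixed_face":(0,95,48),"lever_grip":(-131,-88,163)}
obs={"clamp":[(643,90),(644,89)],"bed":[(648,148),(651,149)],"fixed_face":[(656,190),(657,186)],"lever_grip":[(499,24),(502,19)]}
from scipy.optimize import least_squares
def f(p):
    c,s=np.cos(p[2]),np.sin(p[2]);o=[]
    for k in pts:
        x,y,_=pts[k];q=np.array([p[0]+c*x-s*y,p[1]+s*x+c*y])
        for b in obs[k]: o+=list(q-b)
    return o
r=least_squares(f,[643,90,-.13]);print(r.x[:2],np.degrees(r.x[2]),r.fun.round(1))
E
```

```text
1.894791572347704 -381.83420317961094 41 0.5305507628056118
1.671854926563021 -410.17062684574444 41 0.7240811407836543
[(166, np.float64(164.0), np.float64(151.0)), (167, np.float64(167.0), np.float64(133.0)), (168, np.float64(175.0), np.float64(102.0)), (169, np.float64(187.0), np.float64(93.0)), (170, np.float64(195.0), np.float64(95.0)), (171, np.float64(194.0), np.float64(97.0)), (172, np.float64(178.0), np.float64(102.0)), (173, np.float64(167.0), np.float64(125.0)), (174, np.float64(188.0), np.float64(153.0)), (175, np.float64(197.0), np.float64(159.0)), (176, np.float64(198.0), np.float64(161.0)), (177, np.float64(198.0), np.float64(160.0)), (214, np.float64(198.0), np.float64(160.0)), (215, np.float64(198.0), np.float64(160.0)), (216, np.float64(198.0), np.float64(160.0)), (217, np.float64(198.0), np.float64(160.0)), (218, np.float64(187.0), np.float64(160.0)), (219, np.float64(170.0), np.float64(155.0)), (220, np.float64(182.0), np.float64(149.0)), (221, np.float64(187.0), np.float64(150.0)), (222, np.float64(187.0), np.float64(153.0)), (223, np.float64(185.0), np.float64(157.0)), (224, np.float64(174.0), np.float64(155.0)), (225, np.float64(154.0), np.float64(146.0))]
[642.65701489  90.81130011] -7.84556358721146 [-0.3  0.8 -1.3  1.8  2.8  2.2 -0.2  1.2 -0.4 -5.1 -1.4 -1.1  1.9 -2.5
 -1.1  2.5]
```

```bash
cat >> h.py <<'E'
def go(x,y,z,yaw=None):
    from scipy.spatial.transform import Rotation as Ro
    s=arm.read_state();R=Ro.from_quat(s["ee_rot"]).as_matrix();p=np.array(s["position"])
    cy=np.degrees(np.arctan2(R[1,0],R[0,0]))
    print("t",round(s["clock"],2),"pos",p.round(1),"yaw",cy.round(2),"tilt",R[:2,2].round(4),"F",np.round(s["contact_force"],1),"w",round(s["gripper_width"],1))
    d=np.array([x,y,z])-p
    print("now-axes delta mm",(R.T@d).round(1))
    if yaw is not None:
        a=np.radians(yaw);R2=np.array([[np.cos(a),np.sin(a),0],[np.sin(a),-np.cos(a),0],[0,0,-1]])
        print("roll",(-(yaw-cy)).round(2),"delta in final axes",(R2.T@d).round(1))
E
python3 - <<'E'
from h import *
print(ray("top",354,173.5,91),ray("top",354,218.3,91))
go(519,-396,220,1.8)
E
```

```text
[ 597.42195449 -398.35127561   91.        ] [ 440.79010305 -397.86152784   91.        ]
t 1.15 pos [246.1 574.5 231.3] yaw -23.19 tilt [0. 0.] F [-0.2 -0.2 -0.1] w 85.7
now-axes delta mm [633.1 784.6  11.3]
roll -24.99 delta in final axes [242.3 978.6  11.3]
```

Emit:
arm_command(commands=[0.02, 0, -0.02, -5, 0.02, 0, -0.02, -5, 0.02, 0, -0.02, -5, 0, 0, -0.02, -5, 0, 0, -0.02, -5], jaw=0.8)

```text
clock: 1.65
position: [304.1, 553.9, 330.3]
ee_rot: [1.0, 0.025, -0.002, 0.004]
contact_force: [-0.3, -0.2, 0.4]
gripper_width: 68.3
```

```bash
python3 -c "
from h import *
go(519,-396,300,1.8)"
```

```text
t 1.65 pos [304.1 553.9 330.3] yaw 2.83 tilt [-0.003 -0.009] F [-0.3 -0.2  0.4] w 68.3
now-axes delta mm [167.8 959.1  38.2]
roll 1.03 delta in final axes [184.9 956.2  30.3]
```

Emit:
arm_command(commands=[0.01, 0.048, 0, 1, 0.01, 0.048, 0, 0, 0.01, 0.048, 0, 0, 0.01, 0.048, 0, 0, 0.01, 0.048, 0, 0])

```text
clock: 2.15
position: [364.3, 315.6, 332.7]
ee_rot: [1.0, 0.02, 0.0, 0.002]
contact_force: [1.1, -0.9, 0.1]
gripper_width: 68.2
```

Emit:
arm_command(commands=[0.01, 0.048, 0, 0, 0.01, 0.048, 0, 0, 0.01, 0.048, 0, 0, 0.01, 0.048, 0, 0, 0.01, 0.048, 0, 0])

```text
clock: 2.65
position: [422.6, 72.6, 335.6]
ee_rot: [1.0, 0.022, 0.003, 0.0]
contact_force: [1.2, 0.6, 0.2]
gripper_width: 68.4
```

Emit:
arm_command(commands=[0.01, 0.048, 0, 0, 0.01, 0.048, 0, 0, 0.01, 0.048, 0, 0, 0.01, 0.048, 0, 0, 0.01, 0.048, 0, 0])

```text
clock: 3.15
position: [481.8, -170.5, 338.5]
ee_rot: [1.0, 0.023, 0.006, -0.001]
contact_force: [1.8, 1.0, 0.4]
gripper_width: 68.1
```

```bash
python3 -c "
from h import *
go(519,-396,200,1.8)"
```

```text
t 3.15 pos [ 481.8 -170.5  338.5] yaw 2.58 tilt [0.0126 0.0014] F [1.8 1.  0.4] w 68.1
now-axes delta mm [ 25.3 227.  138.6]
roll 0.78 delta in final axes [ 30.1 226.5 138.5]
```

Emit:
arm_command(commands=[0.006, 0.045, 0.02, 0.5, 0.006, 0.045, 0.02, 0, 0.006, 0.045, 0.02, 0, 0.006, 0.045, 0.02, 0, 0.003, 0.03, 0.02, 0])

```text
clock: 3.65
position: [519.7, -385.8, 242.3]
ee_rot: [1.0, 0.017, 0.012, 0.001]
contact_force: [-0.4, 1.0, 0.8]
gripper_width: 68.6
```

```bash
python3 -c "
from h import *
go(519,-396,160,1.8)"
```

```text
t 3.65 pos [ 519.7 -385.8  242.3] yaw 1.91 tilt [ 0.0231 -0.0023] F [-0.4  1.   0.8] w 68.6
now-axes delta mm [-2.9  9.9 82.3]
roll 0.11 delta in final axes [-1.  10.2 82.3]
```

Emit:
arm_command(commands=[0, 0.005, 0.02, 0, 0, 0.005, 0.02, 0, 0, 0, 0.02, 0, 0, 0, 0.02, 0, 0, 0, 0, 0])

```text
clock: 4.15
position: [519.1, -401.7, 152.9]
ee_rot: [1.0, 0.012, 0.008, -0.001]
contact_force: [0.2, -0.2, 0.5]
gripper_width: 68.1
```

```bash
python3 -c "
from h import *
go(519,-396,61,1.8)
for n in('side','top'):
  im=arm.get_image(n);cv2.imwrite(f'pics/{n}1.png',im[...,::-1])
s=cv2.imread('pics/side1.png')[110:210,210:340];t=cv2.imread('pics/top1.png')[150:250,290:420]
cv2.imwrite('pics/a1.png',cv2.resize(np.hstack([s]),(780,600),interpolation=cv2.INTER_CUBIC));cv2.imwrite('pics/b1.png',cv2.resize(t,(780,600),interpolation=cv2.INTER_CUBIC))
"
```

```text
t 4.15 pos [ 519.1 -401.7  152.9] yaw 1.4 tilt [0.0152 0.0013] F [ 0.2 -0.2  0.5] w 68.1
now-axes delta mm [-1.3 -5.6 91.9]
roll -0.4 delta in final axes [ 0.1 -5.7 91.9]
```

View pics/a1.png

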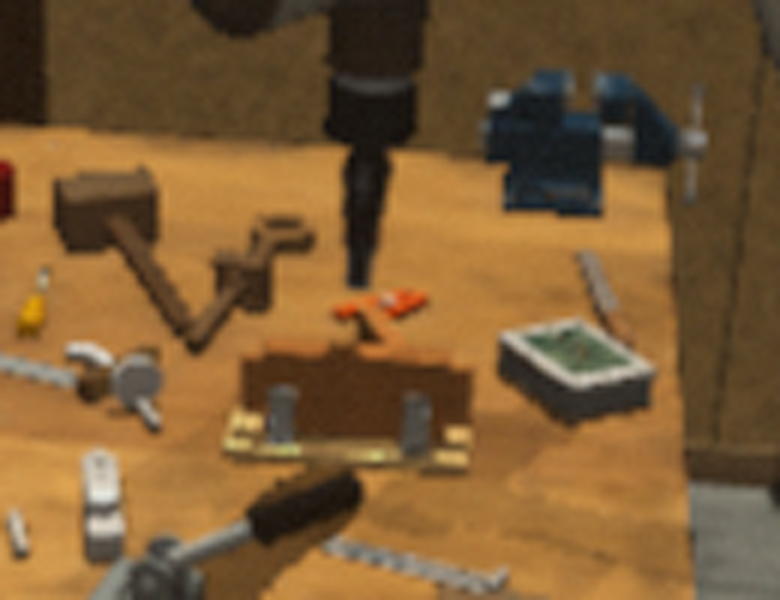

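View pics/b1.png

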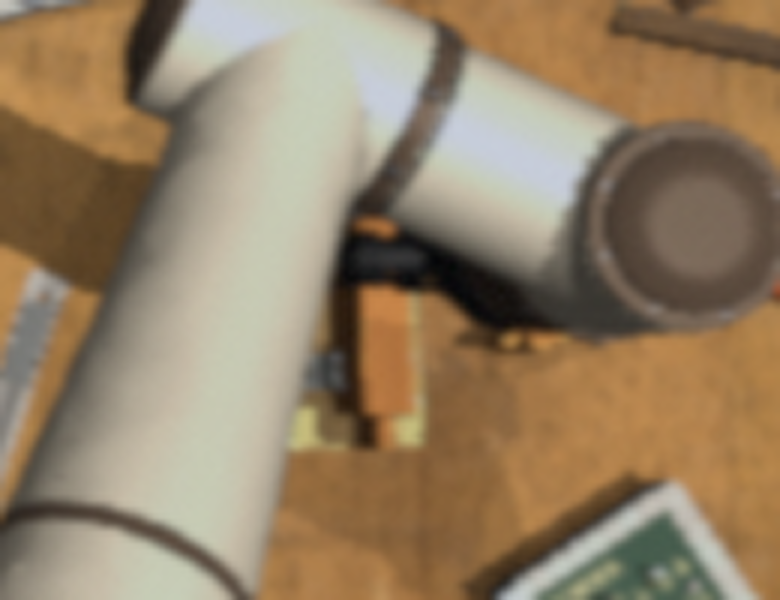

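Emit:
arm_command(commands=[0, -0.003, 0.018, -0.4, 0, -0.002, 0.018, 0, 0, 0, 0.018, 0, 0, 0, 0.012, 0, 0, 0, 0.006, 0])

```text
clock: 4.75
position: [529.2, -401.1, 94.3]
ee_rot: [1.0, 0.018, 0.019, 0.007]
contact_force: [1.3, -0.1, 0.3]
gripper_width: 68.3
```

```bash
python3 -c "
from h import *
go(519,-396,61,1.8)"
```

```text
t 4.75 pos [ 529.2 -401.1   94.3] yaw 2.09 tilt [ 0.0388 -0.0139] F [ 1.3 -0.1  0.3] w 68.3
now-axes delta mm [-11.2  -6.   32.8]
roll 0.29 delta in final axes [-10.   -5.4  33.3]
```

```bash
python3 -c "
from h import *
s=arm.read_state()
for k in('joints','joint_vel','joint_efforts','contact_force','wrist_torque'):print(k,np.round(s[k],3))
im=arm.get_image('side');cv2.imwrite('pics/side2.png',im[...,::-1])
go(519,-396,61,1.8)"
```

```text
joints [-0.407  0.547 -0.09  -0.003 -0.892  2.016]
joint_vel [ 0.001  0.051 -0.037  0.006  0.119  0.   ]
joint_efforts [ 1.7000e-02 -4.4640e+01  1.6398e+01  3.6040e+00  5.1000e-02 -0.0000e+00]
contact_force [ 1.261 -0.096  0.347]
wrist_torque [0.04  0.106 0.026]
t 4.8 pos [ 528.9 -400.9   93.5] yaw 2.07 tilt [ 0.0379 -0.0132] F [-0.5  0.7  0.4] w 68.3
now-axes delta mm [-10.9  -5.7  32.1]
roll 0.27 delta in final axes [-9.7 -5.2 32.5]
```

View pics/side2.png

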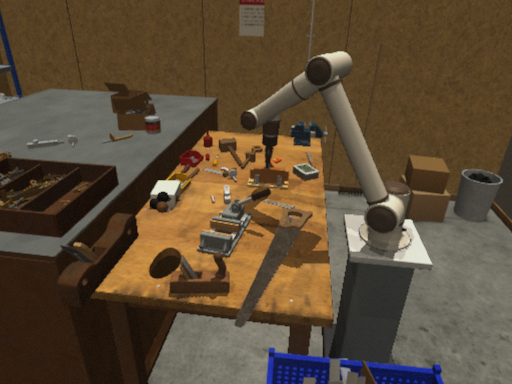

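Emit:
arm_command(commands=[0, 0, -0.01, 0, 0, 0, -0.01, 0, 0, 0, -0.01, 0, 0, 0, -0.01, 0, 0, 0, -0.01, 0])

```text
clock: 5.3
position: [528.2, -401.1, 151.0]
ee_rot: [1.0, 0.018, 0.021, 0.009]
contact_force: [0.1, -0.3, 0.3]
gripper_width: 68.4
```

```bash
python3 -c "
from h import *
go(519,-396,140,1.8)"
```

```text
t 5.3 pos [ 528.2 -401.1  151. ] yaw 2.12 tilt [ 0.0422 -0.0163] F [ 0.1 -0.3  0.3] w 68.4
now-axes delta mm [-9.4 -5.7 10.6]
roll 0.32 delta in final axes [-9.  -5.4 11. ]
```

Emit:
arm_command(commands=[-0.003, -0.002, 0, 0, -0.003, -0.002, 0, 0, -0.003, -0.002, 0, 0, 0, 0, 0, 0, 0, 0, 0, 0])

```text
clock: 5.8
position: [518.3, -395.0, 153.0]
ee_rot: [1.0, 0.018, 0.022, 0.009]
contact_force: [0.6, -0.2, 0.2]
gripper_width: 68.2
```

```bash
python3 -c "
from h import *
s=arm.read_state();print(np.round(s['joints'],4),np.round(s['joint_vel'],3))
go(519,-396,140,1.8)"
```

```text
[-4.0430e-01  4.6700e-01 -6.6100e-02 -2.0000e-03 -9.8910e-01  2.0127e+00] [ 0.001  0.    -0.012 -0.003  0.001 -0.   ]
t 5.8 pos [ 518.3 -395.   153. ] yaw 2.12 tilt [ 0.0452 -0.0175] F [ 0.6 -0.2  0.2] w 68.2
now-axes delta mm [ 0.1  0.8 13. ]
roll 0.32 delta in final axes [ 0.7  1.  13. ]
```

Emit:
arm_command(commands=[0, 0, -0.03, 0, 0, 0, -0.03, 0, 0, 0, -0.03, 0, 0, 0, 0, 0, 0, 0, 0, 0])

```text
clock: 6.3
position: [513.1, -392.8, 241.8]
ee_rot: [1.0, 0.018, 0.019, 0.007]
contact_force: [0.0, 0.7, -0.7]
gripper_width: 68.2
```

```bash
python3 -c "
from h import *
s=arm.read_state();print(np.round(s['joints'],4),np.round(s['joint_vel'],3))
go(519,-396,140,1.8)"
```

```text
[-0.4046  0.3951  0.0508 -0.0024 -1.1863  2.0124] [-0.002 -0.02   0.04   0.023 -0.004  0.   ]
t 6.3 pos [ 513.1 -392.8  241.8] yaw 2.09 tilt [ 0.0378 -0.0138] F [ 0.   0.7 -0.7] w 68.2
now-axes delta mm [  2.    1.8 102. ]
roll 0.29 delta in final axes [  5.8   3.3 101.8]
```

Emit:
arm_command(commands=[0, 0, 0.01, 0, 0, 0, 0.01, 0, 0, 0, 0.01, 0, 0, 0, 0.01, 0, 0, 0, 0.01, 0])

```text
clock: 6.8
position: [513.8, -392.8, 184.0]
ee_rot: [1.0, 0.018, 0.016, 0.006]
contact_force: [-0.2, 0.4, -0.1]
gripper_width: 68.4
```

```bash
python3 -c "
from h import *
go(519,-396,140,1.8)"
```

```text
t 6.8 pos [ 513.8 -392.8  184. ] yaw 2.06 tilt [ 0.0324 -0.0108] F [-0.2  0.4 -0.1] w 68.4
now-axes delta mm [ 3.7  2.9 44.2]
roll 0.26 delta in final axes [ 5.1  3.4 44. ]
```

Emit:
arm_command(commands=[0.001, 0.001, 0.01, 0, 0.001, 0, 0.01, 0, 0.001, 0, 0.01, 0, 0.001, 0.001, 0.01, 0, 0, 0, 0.01, 0])

```text
clock: 7.3
position: [519.5, -395.2, 128.1]
ee_rot: [1.0, 0.018, 0.015, 0.005]
contact_force: [0.3, -0.2, 0.3]
gripper_width: 68.2
```

```bash
python3 -c "
from h import *
go(519,-396,61,1.8)"
```

```text
t 7.3 pos [ 519.5 -395.2  128.1] yaw 2.06 tilt [ 0.0301 -0.0098] F [ 0.3 -0.2  0.3] w 68.2
now-axes delta mm [-2.5  0.1 67.1]
roll 0.26 delta in final axes [-0.5  0.8 67.1]
```

Emit:
arm_command(commands=[-0.0005, 0, 0.01, 0.2, -0.0005, 0, 0.01, 0, -0.0005, 0, 0.01, 0, -0.0005, 0, 0.01, 0, -0.0005, 0, 0.01, 0])

```text
clock: 7.8
position: [518.5, -395.9, 73.9]
ee_rot: [1.0, 0.016, 0.015, 0.005]
contact_force: [0.1, 0.6, 0.8]
gripper_width: 68.5
```

Emit:
arm_command(commands=[0, 0, 0.006, 0, 0, 0, 0.001, 0, 0, 0, 0, 0, 0, 0, 0, 0, 0, 0, 0, 0])

```text
clock: 8.3
position: [518.5, -395.8, 64.9]
ee_rot: [1.0, 0.016, 0.014, 0.005]
contact_force: [0.3, -0.0, 0.4]
gripper_width: 68.2
```

```bash
python3 -c "
from h import *
go(519,-396,61,1.8)"
```

```text
t 8.3 pos [ 518.5 -395.8   64.9] yaw 1.85 tilt [ 0.0291 -0.0095] F [ 0.3 -0.   0.4] w 68.2
now-axes delta mm [0.4 0.1 4. ]
roll 0.05 delta in final axes [0.5 0.2 3.9]
```

Emit:
arm_command(commands=[0, 0, 0.002, 0, 0, 0, 0, 0, 0, 0, 0, 0, 0, 0, 0, 0, 0, 0, 0, 0], jaw=0.2)

```text
clock: 8.8
position: [519.2, -396.4, 64.3]
ee_rot: [1.0, 0.016, 0.016, 0.006]
contact_force: [-0.1, -0.9, -0.4]
gripper_width: 28.9
```

Emit:
arm_command(commands=[0, 0, 0, 0, 0, 0, 0, 0, 0, 0, 0, 0, 0, 0, 0, 0, 0, 0, 0, 0], jaw=0.2)

```text
clock: 9.3
position: [519.2, -396.3, 64.2]
ee_rot: [1.0, 0.016, 0.016, 0.006]
contact_force: [-0.2, 1.0, -0.2]
gripper_width: 29.0
```

```bash
python3 -c "
from h import *
go(519,-396,61,1.8)"
```

```text
t 9.3 pos [ 519.2 -396.3   64.2] yaw 1.88 tilt [ 0.0315 -0.0109] F [-0.2  1.  -0.2] w 29.0
now-axes delta mm [-0.3 -0.4  3.2]
roll 0.08 delta in final axes [-0.2 -0.3  3.2]
```

Emit:
arm_command(commands=[0.0003, 0.0001, -0.01, 0, 0.0003, 0.0001, -0.01, 0, 0.0003, 0.0001, -0.01, 0, 0.0003, 0.0001, -0.01, 0, 0.0003, 0.0001, -0.01, 0], jaw=0)

```text
clock: 9.8
position: [516.5, -394.6, 114.2]
ee_rot: [1.0, 0.015, 0.012, 0.003]
contact_force: [-0.3, 0.2, -3.5]
gripper_width: 28.9
```

Emit:
arm_command(commands=[0.0003, 0.0001, -0.01, 0, 0.0003, 0.0001, -0.01, 0, 0.0003, 0.0001, -0.01, 0, 0.0003, 0.0001, -0.01, 0, 0.0003, 0.0001, -0.01, 0], jaw=0)

```text
clock: 10.3
position: [516.7, -394.5, 169.6]
ee_rot: [1.0, 0.015, 0.013, 0.003]
contact_force: [-0.5, 0.6, -3.4]
gripper_width: 29.2
```

```bash
python3 -c "
from h import *
go(519,-396,150,1.8)
im=arm.get_image('side');cv2.imwrite('pics/side3.png',cv2.resize(im[100:200,200:330,::-1],(780,600)))"
```

```text
t 10.3 pos [ 516.7 -394.5  169.6] yaw 1.76 tilt [ 0.0253 -0.0058] F [-0.5  0.6 -3.4] w 29.2
now-axes delta mm [ 1.7  1.4 19.6]
roll -0.04 delta in final axes [ 2.2  1.6 19.6]
```

View pics/side3.png

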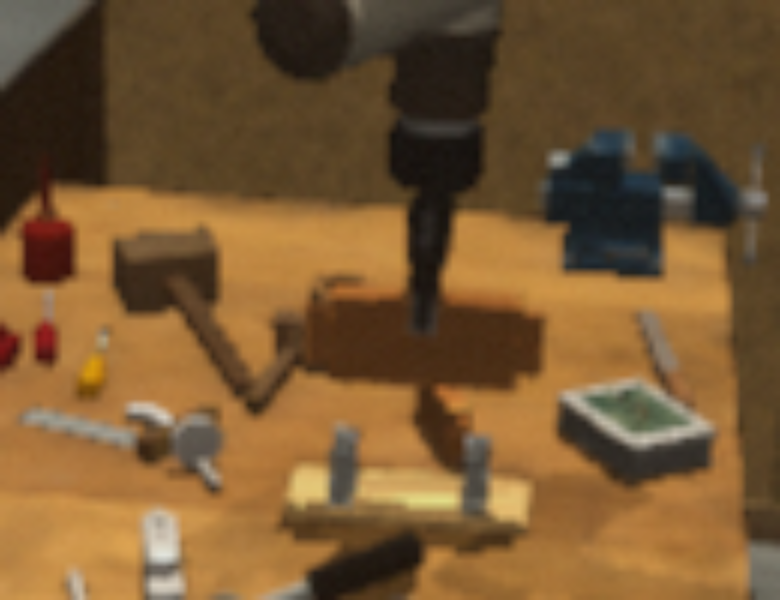

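Emit:
arm_command(commands=[0.002, -0.01, -0.02, 1, 0.005, -0.02, -0.025, 2, 0.005, -0.02, -0.025, 2, 0.005, -0.02, -0.025, 2, 0.005, -0.03, -0.02, 2])

```text
clock: 10.85
position: [538.1, -294.6, 286.9]
ee_rot: [0.998, -0.07, 0.01, 0.001]
contact_force: [1.0, 0.1, -3.9]
gripper_width: 29.0
```

```bash
python3 -c "
from h import *
go(650,149.5,300,-7.85)"
```

```text
t 10.85 pos [ 538.1 -294.6  286.9] yaw -7.98 tilt [ 0.02   -0.0038] F [ 1.   0.1 -3.9] w 29.0
now-axes delta mm [  49.4 -455.3  -12.5]
roll -0.13 delta in final axes [  50.2 -455.2  -13.1]
```

Emit:
arm_command(commands=[0.005, -0.04, -0.005, 0, 0.005, -0.042, -0.005, 0, 0.005, -0.042, -0.002, 0, 0.005, -0.042, 0, 0, 0.005, -0.042, 0, 0])

```text
clock: 11.35
position: [593.5, -86.5, 305.7]
ee_rot: [0.997, -0.072, 0.015, 0.002]
contact_force: [0.8, 0.2, -3.6]
gripper_width: 29.0
```

```bash
python3 -c "
from h import *
go(650,149.5,300,-7.85)"
```

```text
t 11.35 pos [593.5 -86.5 305.7] yaw -8.26 tilt [ 0.0295 -0.0054] F [ 0.8  0.2 -3.6] w 29.0
now-axes delta mm [  21.8 -241.7    6.1]
roll -0.41 delta in final axes [  23.8 -241.5    5.7]
```

Emit:
arm_command(commands=[0.003, -0.045, 0, -0.3, 0.003, -0.045, 0, 0, 0.003, -0.045, 0, 0, 0.003, -0.045, 0, 0, 0.003, -0.035, 0, 0])

```text
clock: 11.85
position: [638.0, 134.2, 306.4]
ee_rot: [0.998, -0.069, 0.015, 0.001]
contact_force: [0.9, 0.5, -3.6]
gripper_width: 29.1
```

Emit:
arm_command(commands=[0, -0.01, 0, 0, 0, -0.005, 0, 0, 0, 0, 0.005, 0, 0, 0, 0.01, 0, 0, 0, 0.01, 0])

```text
clock: 12.35
position: [640.7, 152.3, 279.6]
ee_rot: [0.998, -0.067, 0.014, 0.001]
contact_force: [0.5, -0.3, -2.8]
gripper_width: 29.0
```

```bash
python3 -c "
from h import *
go(650,149.5,180,-7.85)"
```

```text
t 12.35 pos [640.7 152.3 279.6] yaw -7.7 tilt [ 0.0288 -0.0037] F [ 0.5 -0.3 -2.8] w 29.0
now-axes delta mm [ 6.7  1.5 99.8]
roll 0.15 delta in final axes [ 9.5  1.5 99.6]
```

Emit:
arm_command(commands=[0.001, 0.0005, 0.01, 0.2, 0.001, 0.0005, 0.01, 0, 0.001, 0.0005, 0.01, 0, 0.001, 0, 0.01, 0, 0.001, 0, 0.01, 0])

```text
clock: 12.85
position: [646.5, 145.8, 224.3]
ee_rot: [0.997, -0.071, 0.013, 0.002]
contact_force: [0.0, -0.5, -3.7]
gripper_width: 29.0
```

Emit:
arm_command(commands=[0, 0, 0.01, 0, 0, 0, 0.01, 0, 0, 0, 0.01, 0, 0, 0, 0.005, 0, 0, 0, 0, 0])

```text
clock: 13.35
position: [646.8, 145.5, 183.6]
ee_rot: [0.997, -0.071, 0.011, 0.002]
contact_force: [-0.0, 0.2, -3.3]
gripper_width: 29.0
```

```bash
python3 -c "
from h import *
go(650,149.5,80,-7.85)
for n,(a,b,c,d) in {'side':(150,280,160,290),'top':(100,220,150,280)}.items():
  im=arm.get_image(n);cv2.imwrite(f'pics/{n}4.png',cv2.resize(im[a:b,c:d,::-1],(600,600)))"
```

```text
t 13.35 pos [646.8 145.5 183.6] yaw -8.17 tilt [ 0.0225 -0.0064] F [-0.   0.2 -3.3] w 29.0
now-axes delta mm [  0.2  -4.7 103.6]
roll -0.32 delta in final axes [  2.6  -4.4 103.6]
```

View pics/side4.png

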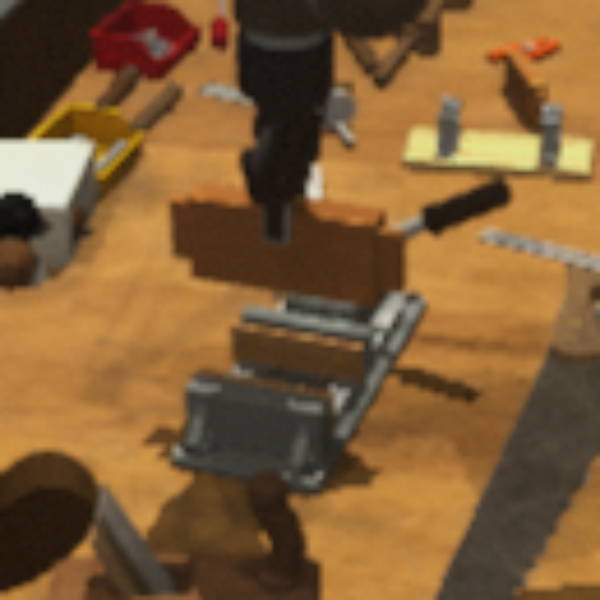

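View pics/top4.png

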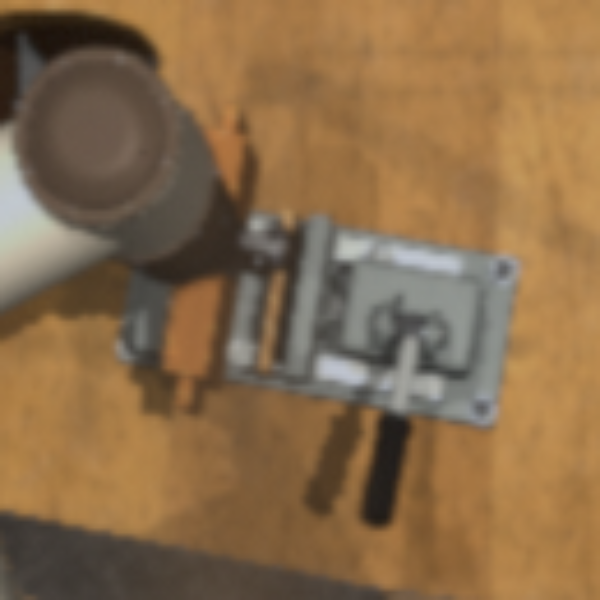

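Emit:
arm_command(commands=[0, -0.001, 0.01, -0.3, 0, -0.001, 0.01, 0, 0, -0.001, 0.01, 0, 0, -0.001, 0.01, 0, 0, 0, 0.01, 0])

```text
clock: 13.95
position: [650.9, 150.5, 133.9]
ee_rot: [0.998, -0.068, 0.015, 0.001]
contact_force: [0.1, -0.1, -3.5]
gripper_width: 29.0
```

```bash
python3 -c "
from h import *
go(650,149.5,80,-7.85)"
```

```text
t 13.95 pos [650.9 150.5 133.9] yaw -7.81 tilt [ 0.0303 -0.0035] F [ 0.1 -0.1 -3.5] w 29.0
now-axes delta mm [-2.4  1.1 53.9]
roll 0.04 delta in final axes [-0.7  1.1 53.9]
```

Emit:
arm_command(commands=[-0.0005, 0, 0.01, 0, -0.0005, 0, 0.01, 0, -0.0005, 0, 0.008, 0, -0.0003, 0, 0.005, 0, -0.0003, 0, 0.003, 0])

```text
clock: 14.45
position: [648.8, 150.1, 92.0]
ee_rot: [0.998, -0.068, 0.013, 0.002]
contact_force: [0.3, -0.6, -3.7]
gripper_width: 29.1
```

```bash
python3 -c "
from h import *
go(650,149.5,79.5,-7.85)"
```

```text
t 14.45 pos [648.8 150.1  92. ] yaw -7.82 tilt [ 0.0263 -0.0053] F [ 0.3 -0.6 -3.7] w 29.1
now-axes delta mm [ 0.9  0.4 12.6]
roll 0.03 delta in final axes [ 1.3  0.4 12.5]
```

Emit:
arm_command(commands=[0, 0, 0.003, 0, 0, 0, 0.003, 0, 0, 0, 0.002, 0, 0, 0, 0.001, 0, 0, 0, 0.001, 0])

```text
clock: 14.95
position: [649.9, 150.3, 82.3]
ee_rot: [0.998, -0.068, 0.015, 0.001]
contact_force: [-0.0, 1.4, -3.3]
gripper_width: 29.0
```

```bash
python3 -c "
from h import *
go(650,149.5,79.5,-7.85)"
```

```text
t 14.95 pos [649.9 150.3  82.3] yaw -7.8 tilt [ 0.0288 -0.0045] F [-0.   1.4 -3.3] w 29.0
now-axes delta mm [0.1 0.8 2.8]
roll 0.05 delta in final axes [0.2 0.8 2.8]
```

Emit:
arm_command(commands=[0, 0, 0.001, 0, 0, 0, 0.001, 0, 0, 0, 0.001, 0, 0, 0, 0.001, 0, 0, 0, 0, 0])

```text
clock: 15.45
position: [650.5, 150.5, 79.3]
ee_rot: [0.998, -0.068, 0.015, 0.001]
contact_force: [-0.5, -0.8, -4.4]
gripper_width: 29.2
```

```bash
python3 -c "
from h import *
go(650,149.5,79.5,-7.85)"
```

```text
t 15.45 pos [650.5 150.5  79.3] yaw -7.78 tilt [ 0.0302 -0.0041] F [-0.5 -0.8 -4.4] w 29.2
now-axes delta mm [-0.3  1.1 -0.3]
roll 0.07 delta in final axes [-0.4  1.1 -0.2]
```

Not yet in contact; continue 1 mm at a time.

Emit:
arm_command(commands=[0, 0, 0.001, 0, 0, 0, 0.001, 0, 0, 0, 0, 0, 0, 0, 0, 0, 0, 0, 0, 0])

```text
clock: 15.95
position: [650.8, 150.6, 79.1]
ee_rot: [0.998, -0.068, 0.016, 0.001]
contact_force: [-1.6, 0.2, 0.0]
gripper_width: 29.3
```

```bash
python3 -c "
from h import *
go(650,149.5,79.5,-7.85)"
```

```text
t 15.95 pos [650.8 150.6  79.1] yaw -7.76 tilt [ 0.0316 -0.004 ] F [-1.6  0.2  0. ] w 29.3
now-axes delta mm [-0.6  1.2 -0.4]
roll 0.09 delta in final axes [-0.6  1.2 -0.4]
```

Emit:
arm_command(commands=[0, 0, 0, 0, 0, 0, 0, 0, 0, 0, 0, 0, 0, 0, 0, 0, 0, 0, 0, 0], jaw=0.75)

```text
clock: 16.45
position: [653.2, 151.2, 80.5]
ee_rot: [0.998, -0.067, 0.019, -0.0]
contact_force: [-0.1, -0.4, -0.1]
gripper_width: 64.2
```

Emit:
arm_command(commands=[0.0003, 0, -0.01, 0, 0.0003, 0, -0.01, 0, 0.0003, 0, -0.01, 0, 0, 0, -0.02, 0, 0, 0, -0.02, 0])

```text
clock: 16.95
position: [650.5, 150.8, 153.0]
ee_rot: [0.998, -0.067, 0.017, 0.001]
contact_force: [-0.1, -0.4, 0.8]
gripper_width: 64.2
```

Emit:
arm_command(commands=[0, 0, -0.03, 0, 0, 0, -0.03, 0, 0, 0, -0.03, 0, 0, 0.02, -0.02, 0, 0, 0.03, 0, 0])

```text
clock: 17.45
position: [641.3, 103.6, 277.0]
ee_rot: [0.998, -0.065, 0.023, -0.001]
contact_force: [0.8, -0.5, -0.7]
gripper_width: 64.2
```

```bash
python3 -c "
from h import *
p=ray('top',233,197,160)
go(502,20,210,-7.85)
for n,(a,b,c,d) in {'side':(170,270,170,300),'top':(120,220,160,290)}.items():
  im=arm.get_image(n);cv2.imwrite(f'pics/{n}5.png',cv2.resize(im[a:b,c:d,::-1],(780,600)))
  for t in ('rail','rail_end_a','bed','moving_face','lever_grip'):
    for r in arm.place_of(n,t)[:2]: print(n,t,round(r['confidence'],2),w(n,r['centre']).round(0))
"
```

```text
t 17.45 pos [641.3 103.6 277. ] yaw -7.43 tilt [ 0.0461 -0.0002] F [ 0.8 -0.5 -0.7] w 64.2
now-axes delta mm [-130.3  101.3   60.5]
roll 0.42 delta in final axes [-126.6  101.8   67. ]
side rail 0.75 [650. 153.  29.]
side rail 0.44 [ 505. -548.   -1.]
side rail_end_a 0.85 [730. 134.  34.]
side rail_end_a 0.61 [572. 161.  33.]
side bed 0.65 [652. 148.  28.]
side bed 0.59 [ 525. -398.   -5.]
side lever_grip 0.67 [499.  22. 166.]
top rail 0.88 [651. 149.  35.]
top rail 0.46 [655. 185.  45.]
top rail_end_a 0.74 [574. 154.  30.]
top rail_end_a 0.67 [ 491. -492.   -3.]
top bed 0.9 [652. 148.  25.]
top bed 0.6 [ 525. -397.    2.]
top moving_face 0.46 [649. 113.  48.]
top lever_grip 0.79 [501.  23. 162.]
```

View pics/side5.png

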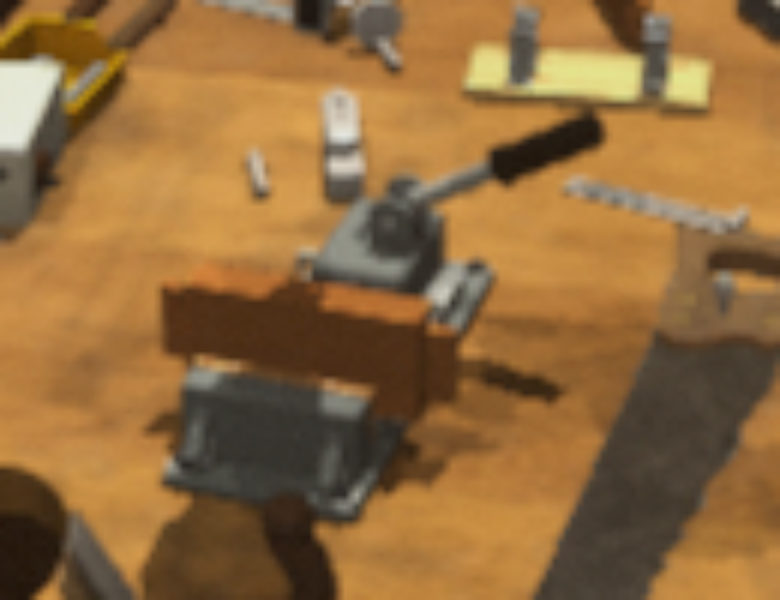

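View pics/top5.png

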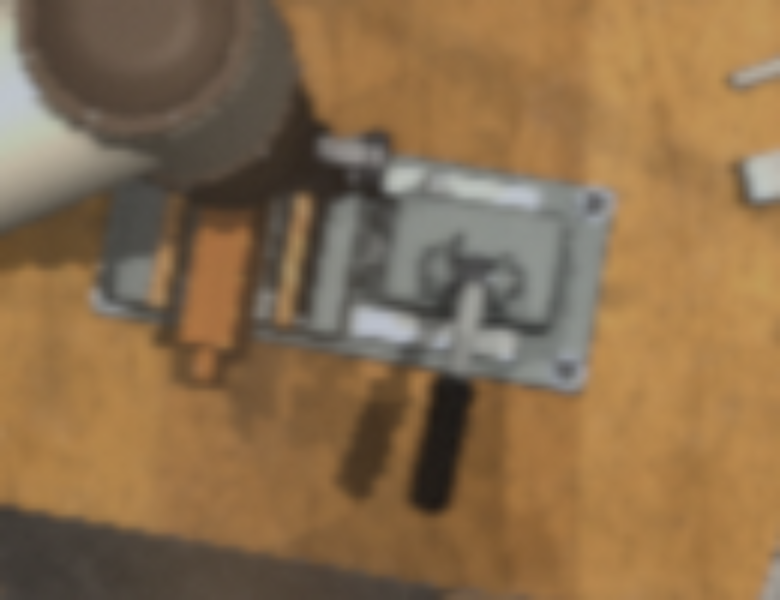

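```bash
python3 -c "
from h import *
go(495,22,230,-7.85)
"
```

```text
t 18.05 pos [639.9 103.1 271.2] yaw -7.54 tilt [ 0.0369 -0.003 ] F [ 0.3 -0.1  0.1] w 64.1
now-axes delta mm [-134.4   99.5   36.1]
roll 0.31 delta in final axes [-132.4  100.2   41.2]
```

Emit:
arm_command(commands=[-0.02, 0.016, 0, 0.3, -0.025, 0.02, 0, 0, -0.025, 0.02, 0, 0, -0.025, 0.018, 0, 0, -0.015, 0.01, 0, 0], jaw=0)

```text
clock: 18.55
position: [517.4, 34.7, 263.9]
ee_rot: [0.998, -0.067, 0.017, 0.001]
contact_force: [1.1, -0.6, 0.4]
gripper_width: 0.2
```

```bash
python3 -c "
from h import *
go(495,22,200,-7.85)
"
```

```text
t 18.55 pos [517.4  34.7 263.9] yaw -7.68 tilt [ 0.034  -0.0046] F [ 1.1 -0.6  0.4] w 0.2
now-axes delta mm [-22.7  15.6  63.1]
roll 0.17 delta in final axes [-20.5  15.7  63.9]
```

Emit:
arm_command(commands=[-0.006, 0.006, 0.01, 0.2, -0.006, 0.005, 0.01, 0, -0.004, 0.003, 0.012, 0, -0.002, 0, 0.012, 0, 0, 0, 0.01, 0])

```text
clock: 19.05
position: [497.5, 22.3, 210.7]
ee_rot: [0.997, -0.068, 0.02, -0.0]
contact_force: [0.7, 0.7, 0.4]
gripper_width: -0.0
```

```bash
python3 -c "
from h import *
go(495,22,200,-7.85)
for n,(a,b,c,d) in {'side':(140,240,190,320),'top':(120,220,160,290)}.items():
  im=arm.get_image(n);cv2.imwrite(f'pics/{n}6.png',cv2.resize(im[a:b,c:d,::-1],(780,600)))
"
```

```text
t 19.05 pos [497.5  22.3 210.7] yaw -7.84 tilt [ 0.0404 -0.0025] F [0.7 0.7 0.4] w -0.0
now-axes delta mm [-2.9  0.7 10.6]
roll 0.01 delta in final axes [-2.5  0.6 10.7]
```

View pics/side6.png

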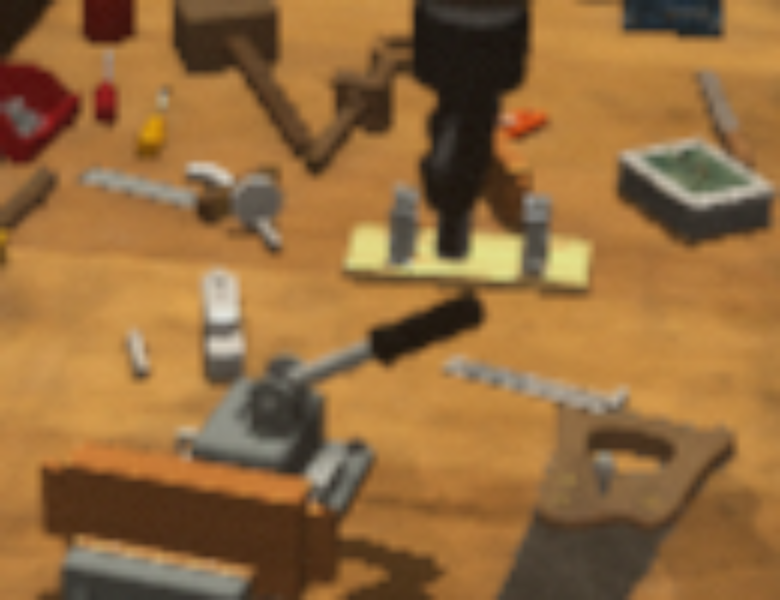

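View pics/top6.png

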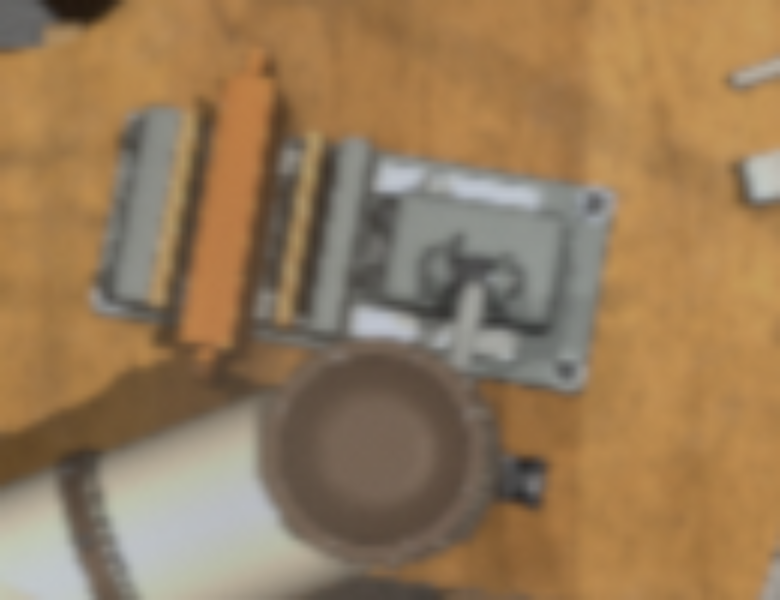

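Emit:
arm_command(commands=[-0.001, 0, 0.012, 0, -0.001, 0, 0.014, 0, -0.001, 0, 0.014, 0, -0.001, 0, 0.014, 0, -0.001, 0, 0.014, 0])

```text
clock: 19.65
position: [503.0, 24.4, 148.0]
ee_rot: [0.997, -0.066, 0.028, -0.001]
contact_force: [-1.3, -1.2, 7.4]
gripper_width: -0.4
```

```bash
python3 -c "
from h import *
go(495,22,95,-7.85)
"
```

```text
t 19.65 pos [503.   24.4 148. ] yaw -7.58 tilt [ 0.055  -0.0024] F [-1.3 -1.2  7.4] w -0.4
now-axes delta mm [-10.5   3.7  52.5]
roll 0.27 delta in final axes [-7.6  3.4 53. ]
```

Emit:
arm_command(commands=[-0.003, 0.001, 0.014, 0.2, -0.003, 0.001, 0.014, 0, -0.003, 0, 0.014, 0, -0.003, 0, 0.014, 0, -0.002, 0, 0.01, 0])

```text
clock: 20.15
position: [498.9, 24.4, 93.3]
ee_rot: [0.997, -0.063, 0.032, 0.002]
contact_force: [-34.5, 4.8, 92.4]
gripper_width: 0.1
```

```bash
python3 -c "
from h import *
go(495,22,95,-7.85)
"
```

```text
t 20.15 pos [498.9  24.4  93.3] yaw -7.26 tilt [ 0.0646 -0.0079] F [-34.5   4.8  92.4] w 0.1
now-axes delta mm [-3.4  2.9 -1.9]
roll 0.59 delta in final axes [-3.5  2.9 -1.7]
```

Emit:
arm_command(commands=[-0.001, 0.001, -0.02, 0.5, -0.001, 0.001, -0.03, 0, 0, 0, -0.03, 0, 0, 0, -0.03, 0, 0, 0, 0, 0])

```text
clock: 20.65
position: [497.5, 26.2, 216.7]
ee_rot: [0.997, -0.065, 0.043, -0.0]
contact_force: [1.1, -0.1, 0.3]
gripper_width: 0.1
```

```bash
python3 -c "
from h import *
go(495,22,120,-7.85)
for n,(a,b,c,d) in {'side':(140,240,190,320),'top':(120,220,160,290)}.items():
  im=arm.get_image(n);cv2.imwrite(f'pics/{n}7.png',cv2.resize(im[a:b,c:d,::-1],(780,600)))
  for t in ('rail','moving_face','lever_grip'):
    for r in arm.place_of(n,t)[:1]: print(n,t,round(r['confidence'],2),w(n,r['centre']).round(0))
"
```

```text
t 20.65 pos [497.5  26.2 216.7] yaw -7.47 tilt [ 0.0861 -0.0049] F [ 1.1 -0.1  0.3] w 0.1
now-axes delta mm [-10.2   5.1  96.2]
roll 0.38 delta in final axes [-1.9  4.4 96.7]
side rail 0.69 [652. 153.  24.]
side moving_face 0.64 [649. 151.  28.]
side lever_grip 0.7 [501.  22. 167.]
top rail 0.87 [654. 154.  36.]
top moving_face 0.48 [650. 131.  49.]
top lever_grip 0.52 [502.  24. 159.]
```

View pics/side7.png

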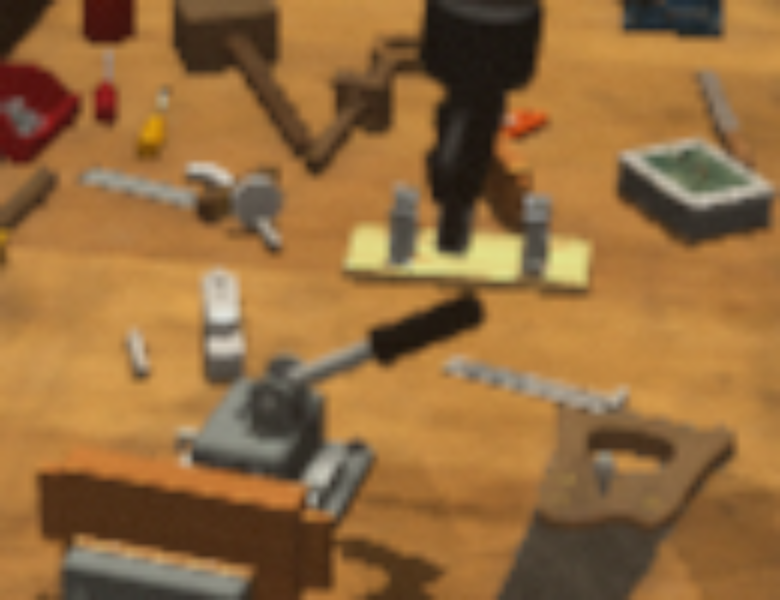

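View pics/top7.png

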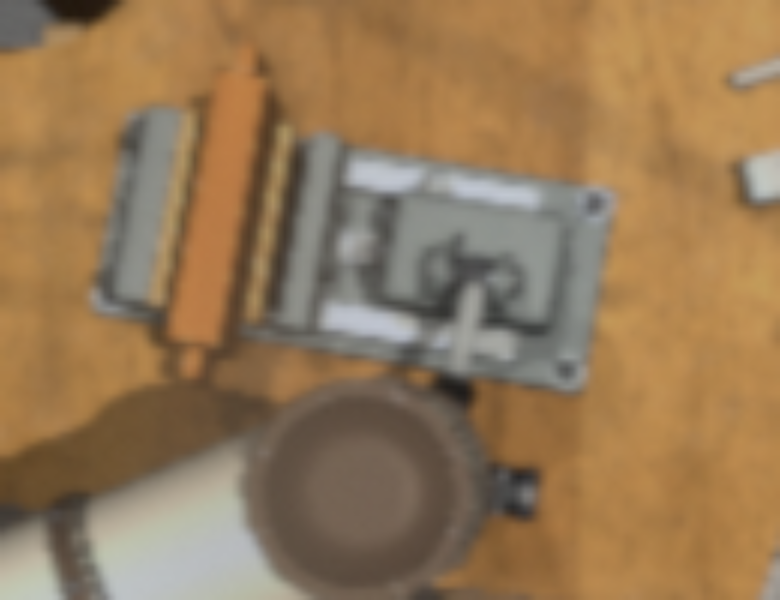

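Emit:
arm_command(commands=[-0.003, 0.001, 0.02, 0.3, -0.003, 0.001, 0.022, 0, -0.003, 0.001, 0.022, 0, -0.004, 0.001, 0.022, 0, -0.004, 0, 0.018, 0])

```text
clock: 21.55
position: [490.0, 23.5, 107.8]
ee_rot: [0.997, -0.066, 0.043, 0.001]
contact_force: [-3.4, 0.8, 7.5]
gripper_width: 0.3
```

```bash
python3 -c "
from h import *
go(495,22,95,-7.85)
"
```

```text
t 21.55 pos [490.   23.5 107.8] yaw -7.64 tilt [ 0.0854 -0.0079] F [-3.4  0.8  7.5] w 0.3
now-axes delta mm [ 4.   0.9 13.2]
roll 0.21 delta in final axes [ 5.1  0.8 12.8]
```

Emit:
arm_command(commands=[0.001, 0, 0.006, 0, 0, 0, 0.005, 0, 0, 0, 0.003, 0, 0, 0, 0.002, 0, 0, 0, 0.002, 0])

```text
clock: 22.05
position: [490.0, 23.0, 95.2]
ee_rot: [0.997, -0.064, 0.039, 0.005]
contact_force: [-8.0, 1.3, 17.1]
gripper_width: 0.1
```

Emit:
arm_command(commands=[0, 0, 0.002, 0, 0, 0, 0.002, 0, 0, 0, 0.002, 0, 0, 0, 0.002, 0, 0, 0, 0, 0])

```text
clock: 22.55
position: [489.9, 23.0, 96.3]
ee_rot: [0.997, -0.062, 0.038, 0.006]
contact_force: [-3.3, 1.5, 6.0]
gripper_width: 0.3
```

Emit:
arm_command(commands=[0, 0, -0.02, 0, 0.002, 0, -0.03, 0, 0.002, 0, -0.03, 0, 0.002, 0, -0.03, 0, 0.002, 0, 0, 0])

```text
clock: 23.05
position: [492.8, 24.2, 212.3]
ee_rot: [0.997, -0.061, 0.041, 0.007]
contact_force: [0.2, 0.2, 0.5]
gripper_width: 0.1
```

```bash
python3 -c "
from h import *
go(497,22,100,-7.85)
im=arm.get_image('top');cv2.imwrite(f'pics/top8.png',cv2.resize(im[120:220,160:290,::-1],(780,600)))
go(497,22,100,-7.85)
"
```

```text
t 23.05 pos [492.8  24.2 212.3] yaw -7.0 tilt [ 0.0801 -0.0185] F [0.2 0.2 0.5] w 0.1
now-axes delta mm [ -4.7   0.7 112.3]
roll 0.85 delta in final axes [  4.5   1.6 112.3]
t 23.1 pos [491.8  23.9 210.1] yaw -7.04 tilt [ 0.0762 -0.0191] F [-0.3 -0.6 -0.5] w 0.1
now-axes delta mm [ -3.2   0.2 110.2]
roll 0.81 delta in final axes [  5.5   1.2 110.1]
```

View pics/top8.png

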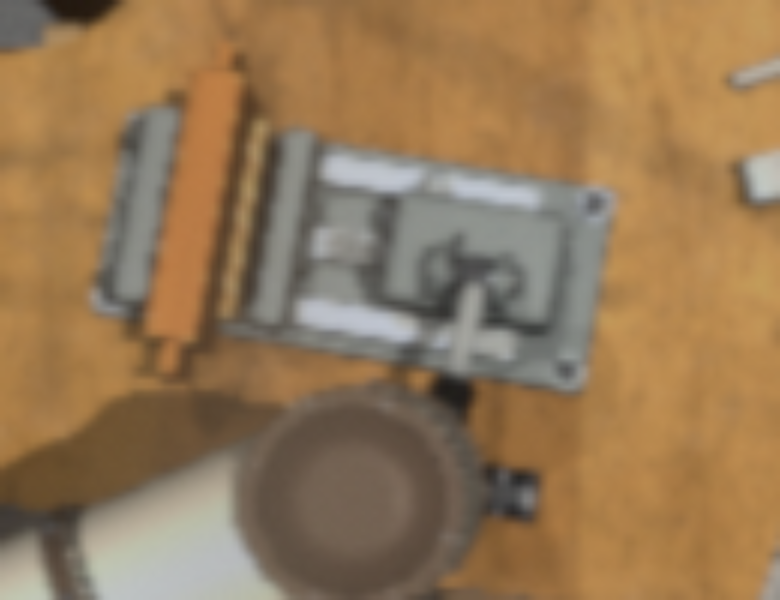

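Emit:
arm_command(commands=[-0.001, 0, 0.02, 0.5, -0.002, 0, 0.022, 0.3, -0.002, 0, 0.022, 0, -0.002, 0, 0.022, 0, -0.002, 0, 0.016, 0])

```text
clock: 23.6
position: [494.5, 23.5, 108.7]
ee_rot: [0.997, -0.068, 0.043, 0.007]
contact_force: [-7.5, 2.3, 13.2]
gripper_width: 0.3
```

```bash
python3 -c "
from h import *
go(497,22,95,-7.85)
"
```

```text
t 23.6 pos [494.5  23.5 108.7] yaw -7.74 tilt [ 0.0842 -0.0191] F [-7.5  2.3 13.2] w 0.3
now-axes delta mm [ 1.5  1.  13.9]
roll 0.11 delta in final axes [ 2.7  1.1 13.7]
```

Emit:
arm_command(commands=[0, 0, 0.007, 0, 0, 0, 0.007, 0, 0, 0, 0.006, 0, 0, 0, 0.005, 0, 0, 0, 0.005, 0])

```text
clock: 24.1
position: [493.7, 23.5, 94.6]
ee_rot: [0.997, -0.063, 0.04, 0.012]
contact_force: [-20.2, 5.8, 43.3]
gripper_width: 0.1
```

Emit:
arm_command(commands=[0, 0, -0.02, 0, 0.002, 0, -0.03, 0, 0.002, 0, -0.03, 0, 0.002, 0, -0.03, 0, 0.002, 0, 0, 0])

```text
clock: 24.6
position: [494.9, 26.1, 210.0]
ee_rot: [0.997, -0.061, 0.042, 0.012]
contact_force: [0.2, -0.6, -0.2]
gripper_width: -0.2
```

```bash
python3 -c "
from h import *
im=arm.get_image('top');cv2.imwrite(f'pics/top9.png',cv2.resize(im[120:220,160:290,::-1],(780,600)))
go(497,22,100,-7.85)
"
```

```text
t 24.65 pos [493.7  25.8 207.6] yaw -7.02 tilt [ 0.0785 -0.0298] F [ 0.6  1.  -0.7] w -0.4
now-axes delta mm [ -5.1   1.3 107.6]
roll 0.83 delta in final axes [  3.8   3.4 107.6]
```

View pics/top9.png

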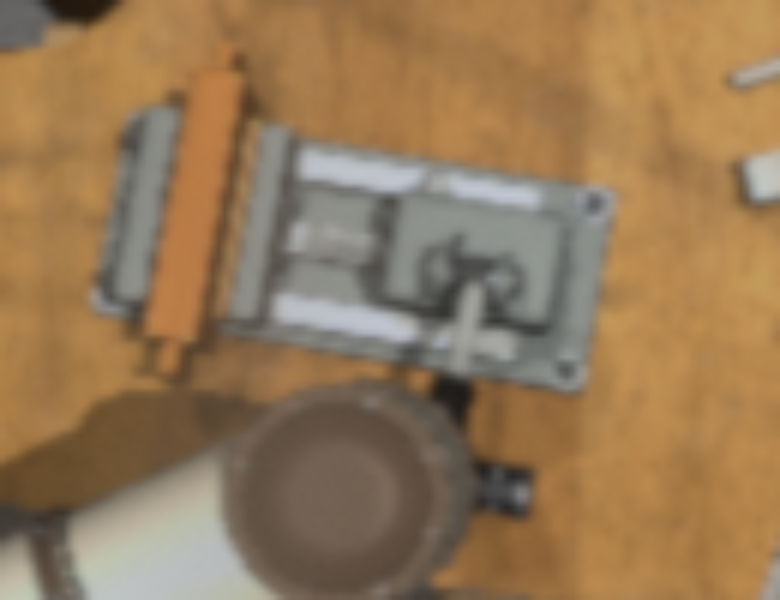

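Emit:
arm_command(commands=[-0.001, 0, 0.02, 0.5, -0.002, 0.001, 0.022, 0.3, -0.002, 0.001, 0.022, 0, -0.002, 0.001, 0.022, 0, -0.002, 0.001, 0.016, 0])

```text
clock: 25.15
position: [496.5, 21.1, 105.2]
ee_rot: [0.997, -0.067, 0.044, 0.012]
contact_force: [-7.9, 7.2, 19.4]
gripper_width: -0.0
```

Emit:
arm_command(commands=[0.001, 0, 0.007, 0, 0, 0, 0.007, 0, 0, 0, 0.006, 0, 0, 0, 0.005, 0, 0, 0, 0.005, 0])

```text
clock: 25.65
position: [496.4, 21.0, 94.9]
ee_rot: [0.997, -0.061, 0.042, 0.017]
contact_force: [-19.6, 5.5, 45.6]
gripper_width: 0.1
```

```bash
python3 -c "
from h import *
go(497,22,100,-7.85)
"
```

```text
t 25.65 pos [496.4  21.   94.9] yaw -6.95 tilt [ 0.0824 -0.04  ] F [-19.6   5.5  45.6] w 0.1
now-axes delta mm [ 0.9 -0.9 -5. ]
roll 0.9 delta in final axes [ 0.5 -1.1 -5.1]
```

Emit:
arm_command(commands=[0, 0, -0.02, 0, 0.002, 0.001, -0.03, 0, 0.002, 0.001, -0.03, 0, 0.002, 0.001, -0.03, 0, 0.002, 0.001, 0, 0])

```text
clock: 26.15
position: [502.7, 22.2, 213.5]
ee_rot: [0.997, -0.057, 0.053, 0.016]
contact_force: [-0.2, 0.9, 0.7]
gripper_width: -0.0
```

```bash
python3 -c "
from h import *
im=arm.get_image('top');cv2.imwrite(f'pics/top10.png',cv2.resize(im[120:220,160:290,::-1],(780,600)))
go(497,22,100,-7.85)
"
```

```text
t 26.2 pos [501.4  21.8 210.9] yaw -6.52 tilt [ 0.0989 -0.0394] F [ 0.9 -0.7 -0.6] w 0.1
now-axes delta mm [-15.7  -2.8 109.8]
roll 1.33 delta in final axes [ -4.4   0.4 110.9]
```

View pics/top10.png

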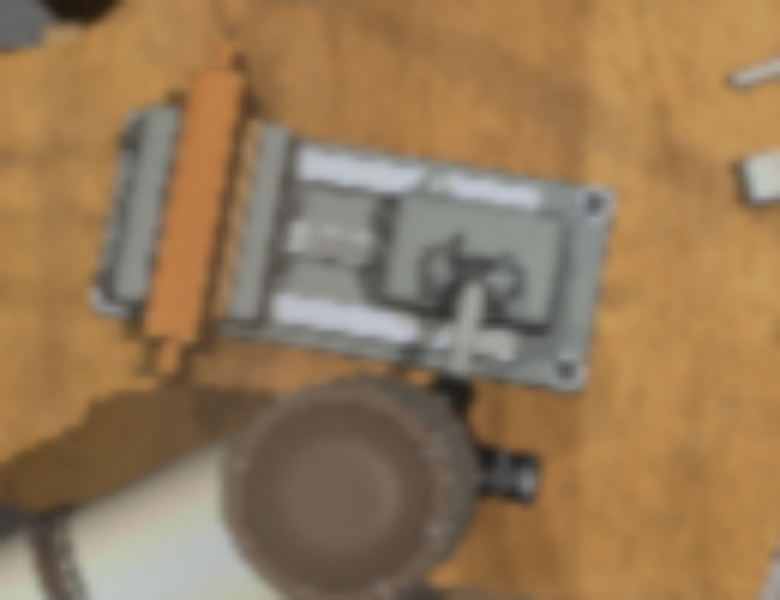

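Emit:
arm_command(commands=[-0.003, 0, 0.02, 0.5, -0.003, 0, 0.022, 0.3, -0.003, 0, 0.022, 0.3, -0.003, 0, 0.022, 0, -0.003, 0, 0.014, 0])

```text
clock: 26.7
position: [498.6, 20.1, 106.4]
ee_rot: [0.996, -0.066, 0.052, 0.017]
contact_force: [-7.1, 5.3, 18.4]
gripper_width: -0.0
```

Emit:
arm_command(commands=[0.001, 0, 0.007, 0, 0, 0, 0.007, 0, 0, 0, 0.006, 0, 0, 0, 0.006, 0, 0, 0, 0.005, 0])

```text
clock: 27.2
position: [498.6, 19.9, 95.1]
ee_rot: [0.997, -0.06, 0.051, 0.023]
contact_force: [-22.2, 7.2, 49.8]
gripper_width: -0.3
```

Emit:
arm_command(commands=[0, 0, -0.02, 0, 0.002, 0.001, -0.03, 0, 0.002, 0.001, -0.03, 0, 0.002, 0.001, -0.03, 0, 0.002, 0.001, -0.01, 0])

```text
clock: 27.7
position: [499.3, 22.7, 220.0]
ee_rot: [0.996, -0.056, 0.058, 0.023]
contact_force: [0.5, 0.2, 0.1]
gripper_width: -0.2
```

Emit:
arm_command(commands=[-0.01, 0, -0.03, 0, -0.02, 0, -0.03, 0, -0.02, 0.02, -0.02, 0, -0.01, 0.03, 0, 0, 0, 0.03, 0, 0])

```text
clock: 28.2
position: [415.5, -46.6, 285.2]
ee_rot: [0.997, -0.055, 0.045, 0.027]
contact_force: [0.7, -0.1, -0.0]
gripper_width: 0.3
```

```bash
python3 -c "
from h import *
go(497,22,100,-7.85)
for n,(a,b,c,d) in {'side':(140,260,160,320),'top':(120,220,160,290)}.items():
  im=arm.get_image(n);cv2.imwrite(f'pics/{n}11.png',cv2.resize(im[a:b,c:d,::-1],(780,600)))
  for t in ('rail','rail_end_a','fixed_face','lever_grip','horn_plane','strap_hinge'):
    for r in arm.place_of(n,t)[:2]: print(n,t,round(r['confidence'],2),w(n,r['centre']).round(0))
a=cv2.imread('pics/top10.png').astype(float);b=cv2.imread('pics/top11.png').astype(float);print(abs(a-b)[60:340,100:600].mean())
c=cv2.imread('pics/top9.png').astype(float);print(abs(a-c)[60:340,100:600].mean())
print(arm.read_state()['clock'])
"
```

```text
t 28.2 pos [415.5 -46.6 285.2] yaw -6.13 tilt [ 0.0859 -0.0591] F [ 0.7 -0.1 -0. ] w 0.3
now-axes delta mm [ 56.4 -86.3 187.1]
roll 1.72 delta in final axes [ 71.3 -79.1 185.2]
side rail 0.74 [652. 167.  26.]
side rail 0.46 [ 507. -546.   -5.]
side rail_end_a 0.79 [731. 156.  34.]
side rail_end_a 0.78 [575. 181.  31.]
side fixed_face 0.96 [657. 191.  47.]
side lever_grip 0.52 [498.  22. 167.]
side lever_grip 0.23 [651. 150.  29.]
side horn_plane 0.89 [661. 419.   5.]
side strap_hinge 0.46 [ 452. -187.   -4.]
top rail 0.69 [656. 168.  36.]
top rail 0.56 [ 510. -547.   -4.]
top rail_end_a 0.9 [573. 177.  33.]
top rail_end_a 0.87 [733. 158.  30.]
top fixed_face 0.8 [658. 187.  44.]
top lever_grip 0.71 [499.  21. 160.]
top horn_plane 0.7 [663. 418.   1.]
top strap_hinge 0.77 [ 449. -187.    2.]
top strap_hinge 0.43 [645.  91.  -4.]
1.4015595238095238
0.5865547619047619
28.9
```

View pics/side11.png

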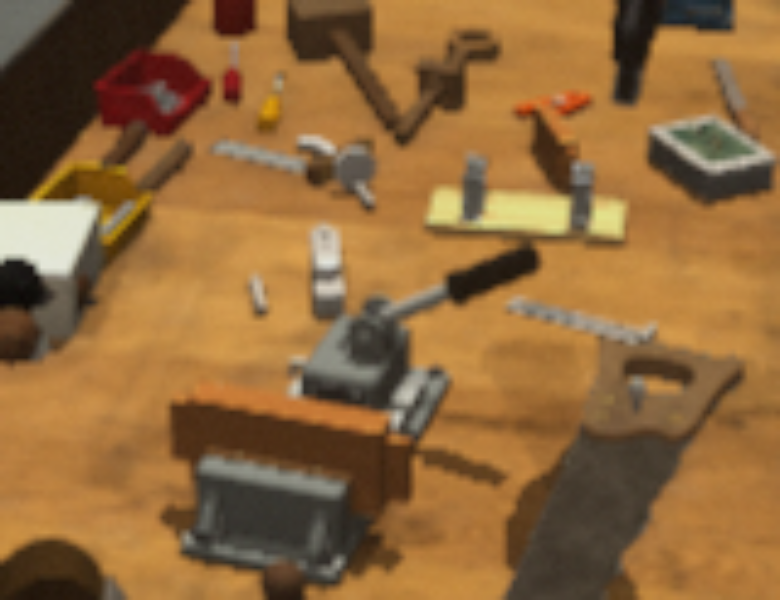

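View pics/top11.png

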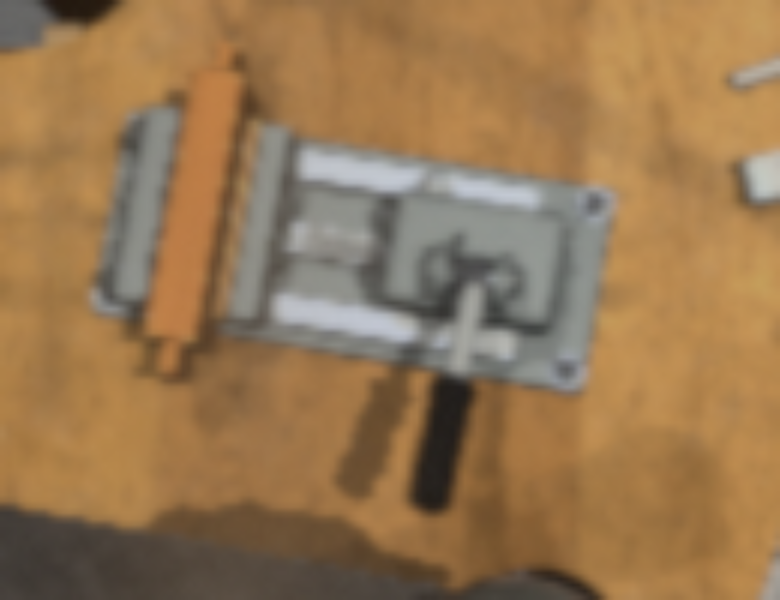

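```bash
python3 -c "
from bench import arm
print(arm.job_done())"
```

```text
the job is handed in; nothing more can be done
None
```

The larger rail is standing on its long edge on the clamp ways, held tight between the jaws, and the job is handed in at about 29 s.

- **Lift and placing:** I gripped the rail from above at mid-length, lifted it level out of the brackets and moved it over the lever. It was set down within about 1 mm of the bed point and parallel to the jaws to about 0.1 degrees. The weight reading went from about 3.5 N to 0 as it landed, and it stayed upright when I let go.
- **Pumping:** I made five strokes, each down to the stop level and right back up. Strokes 1 to 3 moved the jaw on by about 50 mm, from a start I put near 5 mm. Strokes 4 and 5 made no visible difference, so I take the jaw to have stopped gaining at about 55 mm, close to the stated 56 mm.
- **Final pictures:**
  - The rail stands upright against the fixed jaw, its centre at about (654, 167) mm, with its two end points at equal heights.
  - The lever is up and the robot is clear of everything.
  - I checked the plane and hinge in the last pictures and saw no sign of disturbance; the lock was not checked separately.

**What went less well:**
- **Tilt:** the tool tilt drifted during the moves and could not be commanded back. It was about 1.7 degrees when gripping and placing the rail, and up to about 6 degrees while pumping.
- **Force:** the first stroke hit the lever stop at about 98 N, under the 120 N limit. I slowed the rest, which peaked at about 55 N.
- **Stroke 2:** its force at the bottom was only about 19 N, so I judged that one fully down from its height alone.
- **Cheek:** I could not read its compression directly. From the jaw position I put it at about 10 mm.

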